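Slide the loaded tray into the packing box and close its turnbuttons

TASK

The plywood packing box on the table is being made ready for a camping trip. Push its loaded tray all the way in until it stops, keeping the honey jar upright in the tray, then swing the two dark wooden turnbuttons on the side walls inward so that each lies straight across the tray's front panel and the tray cannot slide out on the road. Leave the mug and the torch where they stand.

Things in the scene. Friction and masses are not known exactly. Their poses are not given: they have to be found in the camera images.
- box: low plywood box, fixed, 176 deep (x) x 250 wide (y). Origin: centre of its underside, on the table; x from the open front to the back, y to its left, z up. Bay open at the front (-x) and top: floor at z=8, 210 wide between side walls 20 thick, 50 high (x=-88 to 76). Inner face of the back wall at x=76, back panel 100 high. Cleats on the walls (|y|>93, x>-52, z=42 to 50) overlie the tray's sides.
- tray: loose plywood tray, 141 long (x) x 204 wide (y), about 0.7 kg loaded, started in the bay and standing 50 to 75 mm out; slides only along the box's x. Origin: centre of its underside, 8 above the table; axes as the box's. Front panel 54 high, 10 thick, full width, front face at x=-70.5, with a hand slot (84 wide, 22 to 40 above the underside) in its middle; other walls 32 high.
- home (a point): point fixed to the box where the tray's origin lies when the tray is fully home, its rear end against the back wall: x=5.5, y=0, z=8 mm in the box's frame (the tray has 3 mm play to each side). The front panel's front face is then at x=-65 in the box's frame and its top 62 above the table
- jar: honey jar with a red lid, 65 diameter x 100 high, standing in the tray's rear left compartment; origin: centre of its underside, z up
- left_button (a joint): hinge of the left turnbutton (box's +y side): a dark wooden bar flat on the side wall's top. 0 = straight across the bay, towards the other wall, its rear edge 2 mm in front of a seated tray's panel; pi/2 = points out to the front (box's -x); pi = outward, away from the bay. Range -0.15 to 2.9, starts at 1.7 to 2.7; stays where left (friction 0.05 N m). A tray not fully home is in its way.
- right_button (a joint): hinge of the right turnbutton (on the -y side wall), the left one's mirror image with the same meaning of its values: 0 = across the bay, pi/2 = straight out to the front, pi = outward
- left_button_pivot (a point): screw axis of the left turnbutton, at mid thickness of the bar; x=-76, y=115 mm in the box's frame, 56 above the table. The bar is 18 wide with round ends, 8 thick (z=52 to 60 above the table), its free end 62 from this axis
- right_button_pivot (a point): screw axis of the right turnbutton (same bar as the left one), 56 above the table; x=-76, y=-115 mm in the box's frame
- left_button_tip (a point): centre of the free round end of the left turnbutton, 53 mm from its pivot
- right_button_tip (a point): centre of the free round end of the right turnbutton, 53 mm from its pivot
- mug: white mug, 78 diameter (116 with its handle) x 97 high, bystander to the right of the box; origin: on its underside, midway along its length with the handle
- torch: black hand torch lying on the table to the left of the box, 35 x 134 x 36 high, bystander; origin: centre of its underside
Things that resemble listed ones, but are neither listed nor needed, are in the scene too. There is more than one size of the jar; the job needs the smaller.

How it is judged:
By the outcome, as a careful person would: the job done as asked, in the order asked, and still so for the second after the job is handed in, with the robot touching nothing.
It also fails if it takes over 64 s, if anything falls off the work surface, if the arm or the gripper's body presses on something with over 40 N, if the wrist force passes 120 N, or if a joint passes its speed limit or range.

ROBOT

A 7-joint arm with a two-finger parallel gripper is mounted at the origin on the work surface; the furniture and walls round the work are solid. World frame = base frame: x ahead of the robot, y to its left, z up, the work surface at z = 0. Lengths are in mm, angles in rad, forces in N, time in s.
With the tool pointing down it reaches from about 400 to 925 mm from the base axis. Payload 4.1 kg.
Tool frame: the origin (TCP) lies midway between the tips of the shut fingers; the grasp point (between the pads) lies robot.pinch_z behind it (robot.pinch_z is the distance from the TCP to the grasp point, in mm); z points along the fingers, y is the line along which they close (so a half turn about z gives the same grasp; the last joint's range is limited). The gripper opens to 85 mm and grips with 20 to 120 N. Pads are 22 mm wide; open, the fingers measure 114 mm over their backs; the gripper's body (76 mm by 85 mm) begins 54 mm behind the grasp point. The pads swing forward as they close: fully open they stand 13 mm farther back than shut.
Start: joints at [1.056, 0.398, 0.045, 1.537, -0.019, 1.207, -0.051], TCP at [262.589, -594.635, 231.347] pointing down, gripper open.
Joint ranges: [-2.82, 2.82], [-0.49, 2.23], [-1.37, 1.46], [0, 2.46], [-1.36, 4.5], [0.23, 2], [-2.94, 2.94]. Speed limits (rad/s): [2.57, 2.57, 3.14, 3.14, 3.14, 3.14, 3.14].

INTERFACE

Orientations are given as a 3x3 rotation matrix whose columns are the frame's x, y, z axes.
In Python, from workcell import robot gives the robot as it stands.
- The arm moves only by the shell command python3 -m crank 'ROWS'. ROWS is JSON, a list of rows, each an object of numbers: "x", "y", "z": the shift along the tool's x, y, z as a fraction of full scale; "ax", "ay", "az": the turn, a rotation vector about the tool's x, y, z as a fraction of full scale; "fingers": the opening, from 0 (shut) to 1 (fully open). A call has 1 to 10 rows; each row shifts and turns the commanded pose from where the row before left it, along the tool's axes as they then stand; what a row does not reach is not made up. Full scale, the value 1, is 80 cm for a shift and 90 degrees for a turn. A row lasts 1/12 s, in which the tool goes at most 41.7 mm and 7.16 degrees, less where a joint would pass 70% of its speed; a pose out of reach is approached as far as the arm can. A call with a number of a shift or a turn outside -1 to 1 is refused whole. A call with a gripper value outside its range is refused whole. The fingers move at their own pace and stop on an object; the grip force is fixed at half the most. Time passes only in rows, so rows that do not move let the fingers close. It gives the time, the measured TCP pose, the force, the opening and the grip force at its end, in the units of the state.
- robot.sense(): the state, without advancing time (a new reading comes with each control period).
- robot.camera(name): name is "scene" or "top" or "wrist"; returns a dict with "img" (420x560x3 uint8, red, green, blue), "vfov" (degrees; the focal length in pixels is half the picture's height over the tangent of half this angle, whatever the lens; pixels are square), "cx", "cy" (the principal point, pixels), "xyz" and "rotation" of the camera in the world; the wrist camera has in their place "tool_from_camera" (4x4, takes a point from camera to tool coordinates, whose origin is the TCP and whose axes are the flange's). Camera axes: x right, y down, z forward; pixel columns grow to the right and rows downward; lengths in mm; the calibration is good to about 2 mm. A picture is of the moment at which its call begins: read the wrist's pose just before it. There is no depth.
- robot.finish_job(): hands the job in; it is judged then, once.
The state is a dict: "time": time; "joint_pos": joint angles; "joint_vel": joint speeds; "effort": joint torques, N m; "position": TCP position; "orientation": TCP orientation; "wrist_force": force on the tool from outside, world axes, zero at the start; "torque": the same for the moment, N m; "grip_width": finger opening in mm; "grasp_force": force on a finger pad.
Only numpy, scipy, OpenCV 4.12 (cv2) and the standard library are available. Lean on these libraries where they do the work, as an engineer would, in place of code of your own. Each camera call takes 0.05 s, during which the arm holds its last target. There are 200 camera calls.

## Working session

There is one attempt and no reset: what is moved stays moved. The work goes in short steps, Python scripts to look and compute and a shell command to move; the robot and the scene stay as the last step left them, time stands still between calls to the robot, and variables do not carry over. Pictures are saved under pics/ and viewed, at most 10 in all, crops included, and the job is handed in when it is done.

```bash
mkdir -p pics; ls; python3 - <<'E'
from workcell import robot
import cv2,numpy as np
for n in("scene","top"):
    c=robot.camera(n);cv2.imwrite(f"pics/{n}0.png",c["img"][...,::-1]);print(n,c["vfov"],c["cx"],c["cy"],c["xyz"],np.round(c["rotation"],4).tolist())
print(robot.pinch_z);s=robot.sense();print(s["time"],s["position"],np.round(s["orientation"],3).tolist())
E
```

```text
pics
scene 47.96228818204858 278.20154265888885 210.05221830298294 [-101.88381875  803.26710882  737.95824799] [[-0.79, -0.3069, 0.5308], [-0.6128, 0.4238, -0.667], [-0.0203, -0.8522, -0.5229]]
top 53.311491795912715 274.7099680159209 205.18940413437693 [404.99653404 -25.18464484 957.69243612] [[0.0001, -0.987, 0.1606], [-0.9998, -0.0031, -0.0186], [0.0189, -0.1606, -0.9868]]
18.700000000000003
0.1 [ 262.3025011  -594.0828973   230.33591597] [[0.915, 0.404, -0.001], [0.404, -0.915, 0.002], [-0.0, -0.002, -1.0]]
```

View pics/scene0.png

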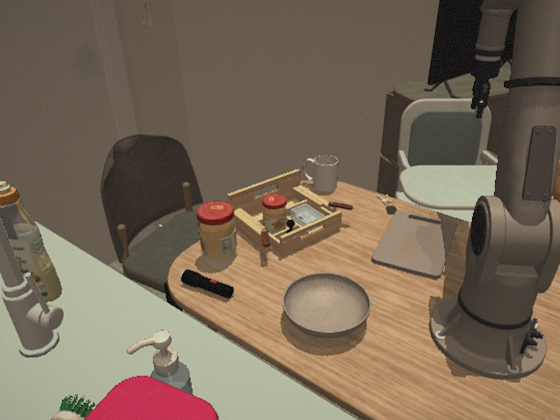

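View pics/top0.png

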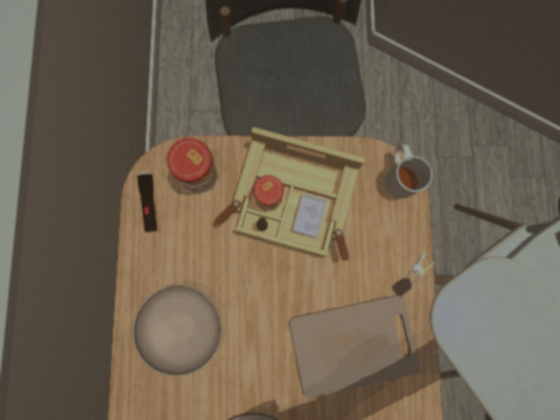

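The top view shows the box at about (300,190), with the smaller jar inside the tray at (268,190). The larger jar at (190,160) stands outside the box, so it is not the one meant. The turnbuttons are at about (228,213) and (341,243), the mug at (410,175) and the torch at (148,203). I'll enlarge the box next.

```bash
python3 - <<'E'
import cv2
i=cv2.imread("pics/top0.png")[120:270,200:380];cv2.imwrite("pics/topc.png",cv2.resize(i,None,fx=4,fy=4,interpolation=cv2.INTER_CUBIC))
i=cv2.imread("pics/scene0.png")[165:275,220:360];cv2.imwrite("pics/scenec.png",cv2.resize(i,None,fx=5,fy=5,interpolation=cv2.INTER_CUBIC))
E
```

```text
(no output)
```

View pics/topc.png

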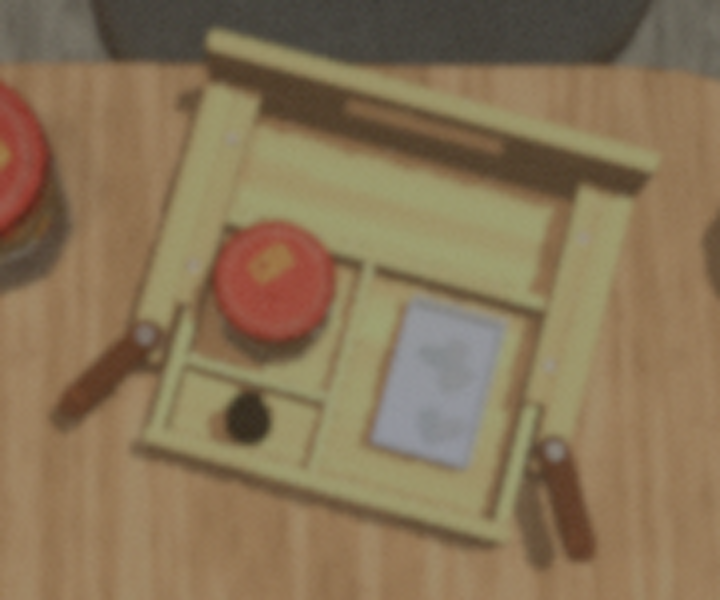

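View pics/scenec.png

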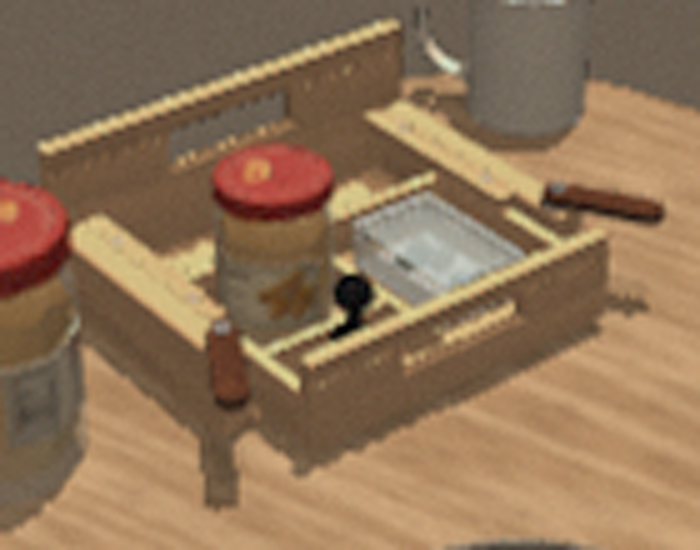

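The crop shows the left pivot at (145,334) with its tip at (62,415), and the right pivot at (553,450) with its tip at (582,553). The tray front's top edge runs from (145,440) to (500,543). The small jar is upright in the rear left compartment at (275,280). I'll triangulate these now.

```bash
cat > h.py <<'E'
import numpy as np
from workcell import robot
CAM={"top":(53.311491795912715,274.70997,205.18940,[404.99653404,-25.18464484,957.69243612],[[0.0001,-0.987,0.1606],[-0.9998,-0.0031,-0.0186],[0.0189,-0.1606,-0.9868]]),
"scene":(47.96228818,278.20154,210.05222,[-101.88381875,803.26710882,737.95824799],[[-0.79,-0.3069,0.5308],[-0.6128,0.4238,-0.667],[-0.0203,-0.8522,-0.5229]])}
def ray(n,u,v):
    f,cx,cy,p,R=CAM[n];f=210/np.tan(np.radians(f/2));d=np.array(R)@[(u-cx)/f,(v-cy)/f,1];return np.array(p),d/np.linalg.norm(d)
def atz(n,u,v,z):
    p,d=ray(n,u,v);return p+d*(z-p[2])/d[2]
def tri(a,b):
    A=0;y=0
    for p,d in(a,b):
        M=np.eye(3)-np.outer(d,d);A=A+M;y=y+M@p
    return np.linalg.solve(A,y)
E
python3 - <<'E'
from h import *
np.set_printoptions(precision=1,suppress=True)
T=lambda x,y:(200+x/4-.4,120+y/4-.4); S=lambda x,y:(220+x/5-.4,165+y/5-.4)
for n,t,s in(("L",(145,334),(221,327)),("R",(553,450),(557,188)),("backL",(212,32),(42,150)),("backR",(655,160),(397,25)),("frontL",(147,440),(310,362)),("frontR",(500,543),(605,236))):
    print(n,tri(ray("top",*T(*t)),ray("scene",*S(*s))))
L=atz("top",*T(145,334),61)[:2];R=atz("top",*T(553,450),61)[:2]
d=L-R;print("dist",np.linalg.norm(d));y=d/np.linalg.norm(d);x=np.array([y[1],-y[0]]);O=(L+R)/2+76*x
print("O",O,"yaw",np.arctan2(x[1],x[0]))
B=lambda p:((p[:2]-O)@x,(p[:2]-O)@y)
for n,t,z in(("tipL",(62,415),60),("tipR",(582,553),60),("frL",(147,440),62),("frR",(500,543),62),("bL",(212,32),100),("bR",(655,160),100),("jar",(275,280),108)):print(n,np.array(B(atz("top",*T(*t),z))))
jm=lambda u,v,z:B(atz("top",u,v,z))
print("mug",np.array(jm(410,175,90)),"bigjar",np.array(jm(190,158,150)),"torch",np.array(jm(148,203,18)))
E
```

```text
L [554.1  41.6  63.1]
R [ 491.4 -178.8   61.7]
backL [711.3   4.8  98.5]
backR [ 641.3 -231.3   98.8]
frontL [497.1  40.   63.7]
frontR [ 441.8 -148.9   63.1]
dist 229.21453624047626
O [597.  -88.8] yaw -0.2769326714999664
tipL [-130.5  144.9]
tipR [-125.  -143.5]
frL [-131.1   96.9]
frR [-132.1  -99.7]
bL [ 85.3 122.8]
bR [  83.  -122.9]
jar [-36.9  52.7]
mug [  81.2 -228.9] bigjar [-26.7 217.6] torch [-124.7  310.7]
```

```bash
cat >> h.py <<'E'
O=np.array([597,-88.8]);yaw=-0.277;bx=np.array([np.cos(yaw),np.sin(yaw)]);by=np.array([-np.sin(yaw),np.cos(yaw)])
def st():
    s=robot.sense();d=s["position"][:2]-O;o=s["orientation"]
    f=s["wrist_force"];print("t %.1f box x %.1f y %.1f z %.1f yawerr(deg) %.1f tilt %s F box %.1f %.1f %.1f grip %.0f"%(s["time"],d@bx,d@by,s["position"][2],np.degrees(np.arctan2(o[1][0],o[0][0])-yaw),np.round(o[2][:2] if 0 else np.array(o)[2,:2],3),f[:2]@bx,f[:2]@by,f[2],s["grip_width"]))
if __name__=="__main__":st()
E
python3 -m crank '[{"az":0.0735,"fingers":0},{"az":0.0735,"fingers":0},{"az":0.0735,"fingers":0},{"az":0.0735,"fingers":0},{"az":0.0735,"fingers":0},{"az":0.0735,"fingers":0},{"fingers":0}]'; python3 h.py
```

```text
t 0.1 box x -183.8 y -577.6 z 230.3 yawerr(deg) 39.7 tilt [-0.    -0.002] F box -0.5 -0.3 -0.2 grip 85invalid input at $[0]: expected keys x, y, z, ax, ay, az, fingers
```

```bash
python3 -m crank '[{"x":0,"y":0,"z":0,"ax":0,"ay":0,"az":0.0735,"fingers":0},{"x":0,"y":0,"z":0,"ax":0,"ay":0,"az":0.0735,"fingers":0},{"x":0,"y":0,"z":0,"ax":0,"ay":0,"az":0.0735,"fingers":0},{"x":0,"y":0,"z":0,"ax":0,"ay":0,"az":0.0735,"fingers":0},{"x":0,"y":0,"z":0,"ax":0,"ay":0,"az":0.0735,"fingers":0},{"x":0,"y":0,"z":0,"ax":0,"ay":0,"az":0.0735,"fingers":0},{"x":0,"y":-0.05,"z":0,"ax":0,"ay":0,"az":0,"fingers":0},{"x":0,"y":-0.05,"z":0,"ax":0,"ay":0,"az":0,"fingers":0},{"x":0,"y":-0.05,"z":0,"ax":0,"ay":0,"az":0,"fingers":0},{"x":0,"y":-0.05,"z":0,"ax":0,"ay":0,"az":0,"fingers":0}]'; python3 h.py
```

```text
time: 0.93
position: [306.3, -438.7, 230.6]
orientation: [[0.962, -0.274, -0.001], [-0.274, -0.962, 0.001], [-0.001, -0.001, -1.0]]
wrist_force: [1.6, -0.1, -0.7]
grip_width: 0.4
grasp_force: 0.0
t 0.9 box x -183.9 y -416.1 z 230.6 yawerr(deg) -0.0 tilt [-0.001 -0.001] F box 1.6 0.4 -0.7 grip 0
```

```bash
python3 -m crank '[{"x":0,"y":-0.05,"z":0,"ax":0,"ay":0,"az":0,"fingers":0},{"x":0,"y":-0.05,"z":0,"ax":0,"ay":0,"az":0,"fingers":0},{"x":0,"y":-0.05,"z":0,"ax":0,"ay":0,"az":0,"fingers":0},{"x":0,"y":-0.05,"z":0,"ax":0,"ay":0,"az":0,"fingers":0},{"x":0,"y":-0.05,"z":0,"ax":0,"ay":0,"az":0,"fingers":0},{"x":0,"y":-0.05,"z":0,"ax":0,"ay":0,"az":0,"fingers":0},{"x":0,"y":-0.05,"z":0,"ax":0,"ay":0,"az":0,"fingers":0},{"x":0,"y":-0.05,"z":0,"ax":0,"ay":0,"az":0,"fingers":0},{"x":0,"y":0,"z":0,"ax":0,"ay":0,"az":0,"fingers":0},{"x":0,"y":0,"z":0,"ax":0,"ay":0,"az":0,"fingers":0}]'; python3 h.py
```

```text
time: 1.77
position: [394.1, -130.9, 231.2]
orientation: [[0.963, -0.268, -0.0], [-0.268, -0.963, -0.0], [-0.0, 0.0, -1.0]]
wrist_force: [-0.2, -0.9, -0.2]
grip_width: -0.2
grasp_force: 0.0
t 1.8 box x -183.7 y -96.0 z 231.2 yawerr(deg) 0.3 tilt [-0.  0.] F box 0.1 -0.9 -0.2 grip -0
```

```bash
python3 -m crank '[{"x":0.01,"y":-0.04,"z":0,"ax":0,"ay":0,"az":0,"fingers":0},{"x":0.01,"y":-0.04,"z":0,"ax":0,"ay":0,"az":0,"fingers":0},{"x":0,"y":-0.04,"z":0.02,"ax":0,"ay":0,"az":0,"fingers":0},{"x":0,"y":0,"z":0.05,"ax":0,"ay":0,"az":0,"fingers":0},{"x":0,"y":0,"z":0.05,"ax":0,"ay":0,"az":0,"fingers":0},{"x":0,"y":0,"z":0.05,"ax":0,"ay":0,"az":0,"fingers":0},{"x":0,"y":0,"z":0.05,"ax":0,"ay":0,"az":0,"fingers":0},{"x":0,"y":0,"z":0.036,"ax":0,"ay":0,"az":0,"fingers":0},{"x":0,"y":0,"z":0,"ax":0,"ay":0,"az":0,"fingers":0},{"x":0,"y":0,"z":0,"ax":0,"ay":0,"az":0,"fingers":0}]'; python3 h.py
```

```text
time: 2.6
position: [434.0, -46.2, 25.5]
orientation: [[0.961, -0.275, -0.004], [-0.275, -0.961, -0.0], [-0.004, 0.001, -1.0]]
wrist_force: [0.0, -0.7, 0.7]
grip_width: 0.2
grasp_force: 0.0
t 2.6 box x -168.4 y -3.6 z 25.5 yawerr(deg) -0.1 tilt [-0.004  0.001] F box 0.2 -0.7 0.7 grip 0
```

```bash
python3 -m crank '[{"x":0.0075,"y":-0.004,"z":0,"ax":0,"ay":0,"az":0,"fingers":0},{"x":0.0075,"y":0,"z":0,"ax":0,"ay":0,"az":0,"fingers":0},{"x":0.006,"y":0,"z":0,"ax":0,"ay":0,"az":0,"fingers":0},{"x":0.005,"y":0,"z":0,"ax":0,"ay":0,"az":0,"fingers":0},{"x":0.005,"y":0,"z":0,"ax":0,"ay":0,"az":0,"fingers":0},{"x":0.005,"y":0,"z":0,"ax":0,"ay":0,"az":0,"fingers":0},{"x":0.005,"y":0,"z":0,"ax":0,"ay":0,"az":0,"fingers":0},{"x":0.005,"y":0,"z":0,"ax":0,"ay":0,"az":0,"fingers":0},{"x":0.005,"y":0,"z":0,"ax":0,"ay":0,"az":0,"fingers":0},{"x":0.005,"y":0,"z":0,"ax":0,"ay":0,"az":0,"fingers":0}]'; python3 h.py
python3 -m crank '[{"x":0.006,"y":0,"z":0,"ax":0,"ay":0,"az":0,"fingers":0},{"x":0.006,"y":0,"z":0,"ax":0,"ay":0,"az":0,"fingers":0},{"x":0.006,"y":0,"z":0,"ax":0,"ay":0,"az":0,"fingers":0},{"x":0.006,"y":0,"z":0,"ax":0,"ay":0,"az":0,"fingers":0}]'; python3 h.py
```

```text
time: 3.43
position: [475.4, -53.4, 26.1]
orientation: [[0.962, -0.273, -0.009], [-0.273, -0.962, 0.0], [-0.008, 0.002, -1.0]]
wrist_force: [-7.8, 1.8, 6.6]
grip_width: 0.2
grasp_force: 4.2
t 3.4 box x -126.6 y 0.8 z 26.1 yawerr(deg) 0.0 tilt [-0.008  0.002] F box -8.0 -0.4 6.6 grip 0
time: 3.77
position: [494.4, -58.7, 26.1]
orientation: [[0.962, -0.273, -0.008], [-0.273, -0.962, 0.0], [-0.007, 0.002, -1.0]]
wrist_force: [-6.6, 1.8, 4.8]
grip_width: 0.0
grasp_force: 3.7
t 3.8 box x -106.9 y 0.9 z 26.1 yawerr(deg) 0.0 tilt [-0.007  0.002] F box -6.9 -0.1 4.8 grip 0
```

Contact is steady at about 7 N. I'll keep pushing to about x=-78, then ease in.

```bash
python3 -m crank '[{"x":0.006,"y":0,"z":0,"ax":0,"ay":0,"az":0,"fingers":0},{"x":0.006,"y":0,"z":0,"ax":0,"ay":0,"az":0,"fingers":0},{"x":0.006,"y":0,"z":0,"ax":0,"ay":0,"az":0,"fingers":0},{"x":0.004,"y":0,"z":0,"ax":0,"ay":0,"az":0,"fingers":0},{"x":0.004,"y":0,"z":0,"ax":0,"ay":0,"az":0,"fingers":0},{"x":0.002,"y":0,"z":0,"ax":0,"ay":0,"az":0,"fingers":0},{"x":0.002,"y":0,"z":0,"ax":0,"ay":0,"az":0,"fingers":0},{"x":0,"y":0,"z":0,"ax":0,"ay":0,"az":0,"fingers":0}]'; python3 h.py
python3 -m crank '[{"x":0.002,"y":0,"z":0,"ax":0,"ay":0,"az":0,"fingers":0},{"x":0.002,"y":0,"z":0,"ax":0,"ay":0,"az":0,"fingers":0}]'; python3 h.py
```

```text
time: 4.43
position: [517.6, -65.1, 26.1]
orientation: [[0.962, -0.273, -0.007], [-0.273, -0.962, 0.001], [-0.007, 0.001, -1.0]]
wrist_force: [-6.4, 2.2, 5.7]
grip_width: -0.3
grasp_force: 3.5
t 4.4 box x -82.8 y 1.0 z 26.1 yawerr(deg) 0.0 tilt [-0.007  0.001] F box -6.7 0.3 5.7 grip -0
time: 4.6
position: [519.8, -65.8, 26.0]
orientation: [[0.962, -0.273, -0.009], [-0.273, -0.962, 0.001], [-0.009, 0.002, -1.0]]
wrist_force: [-9.1, 2.7, 5.4]
grip_width: 0.0
grasp_force: 4.2
t 4.6 box x -80.6 y 1.0 z 26.0 yawerr(deg) 0.0 tilt [-0.009  0.002] F box -9.5 0.1 5.4 grip 0
```

```bash
python3 -m crank '[{"x":0.002,"y":0,"z":0,"ax":0,"ay":0,"az":0,"fingers":0},{"x":0.002,"y":0,"z":0,"ax":0,"ay":0,"az":0,"fingers":0},{"x":0.001,"y":0,"z":0,"ax":0,"ay":0,"az":0,"fingers":0}]'; python3 h.py
python3 -m crank '[{"x":0.002,"y":0,"z":0,"ax":0,"ay":0,"az":0,"fingers":0},{"x":0.002,"y":0,"z":0,"ax":0,"ay":0,"az":0,"fingers":0}]'; python3 h.py
```

```text
time: 4.85
position: [524.0, -67.0, 26.0]
orientation: [[0.962, -0.273, -0.009], [-0.273, -0.962, 0.001], [-0.008, 0.002, -1.0]]
wrist_force: [-9.4, 3.3, 7.7]
grip_width: -0.2
grasp_force: 4.8
t 4.8 box x -76.2 y 1.0 z 26.0 yawerr(deg) 0.0 tilt [-0.008  0.002] F box -9.9 0.6 7.7 grip -0
time: 5.02
position: [523.9, -67.1, 25.7]
orientation: [[0.962, -0.273, -0.015], [-0.273, -0.962, 0.001], [-0.015, 0.003, -1.0]]
wrist_force: [-16.3, 5.7, 12.1]
grip_width: 0.3
grasp_force: 8.5
t 5.0 box x -76.3 y 0.9 z 25.7 yawerr(deg) 0.0 tilt [-0.015  0.003] F box -17.2 1.0 12.1 grip 0
```

```bash
python3 -m crank '[{"x":0.003,"y":0,"z":0,"ax":0,"ay":0,"az":0,"fingers":0},{"x":0,"y":0,"z":0,"ax":0,"ay":0,"az":0,"fingers":0}]'; python3 h.py
python3 -m crank '[{"x":-0.01,"y":0,"z":0,"ax":0,"ay":0,"az":0,"fingers":0},{"x":-0.03,"y":0,"z":0,"ax":0,"ay":0,"az":0,"fingers":0},{"x":-0.05,"y":0,"z":0,"ax":0,"ay":0,"az":0,"fingers":0},{"x":-0.03,"y":0,"z":-0.02,"ax":0,"ay":0,"az":0,"fingers":0},{"x":0,"y":-0.05,"z":0,"ax":0,"ay":0,"az":0,"fingers":0},{"x":0,"y":-0.05,"z":0,"ax":0,"ay":0,"az":0,"fingers":0},{"x":0,"y":-0.05,"z":0,"ax":0,"ay":0,"az":0,"fingers":0},{"x":0,"y":-0.05,"z":0,"ax":0,"ay":0,"az":0,"fingers":0},{"x":0,"y":-0.013,"z":0,"ax":0,"ay":0,"az":0,"fingers":0},{"x":0,"y":0,"z":0,"ax":0,"ay":0,"az":0,"fingers":0}]'; python3 h.py
python3 - <<'E'
from workcell import robot
import cv2
i=robot.camera("top")["img"][120:270,190:370,::-1];cv2.imwrite("pics/t1.png",cv2.resize(i,None,fx=4,fy=4,interpolation=cv2.INTER_CUBIC))
E
```

```text
time: 5.18
position: [523.8, -67.4, 25.2]
orientation: [[0.962, -0.273, -0.02], [-0.273, -0.962, 0.002], [-0.02, 0.004, -1.0]]
wrist_force: [-17.9, 4.5, 14.6]
grip_width: 0.1
grasp_force: 9.6
t 5.2 box x -76.3 y 0.5 z 25.2 yawerr(deg) 0.0 tilt [-0.02   0.004] F box -18.5 -0.6 14.6 grip 0
time: 6.02
position: [489.0, 125.8, 43.3]
orientation: [[0.964, -0.267, 0.003], [-0.267, -0.964, 0.003], [0.002, -0.004, -1.0]]
wrist_force: [0.7, -0.5, -0.4]
grip_width: 0.1
grasp_force: 0.0
t 6.0 box x -162.5 y 176.9 z 43.3 yawerr(deg) 0.4 tilt [ 0.002 -0.004] F box 0.8 -0.3 -0.4 grip 0
```

View pics/t1.png

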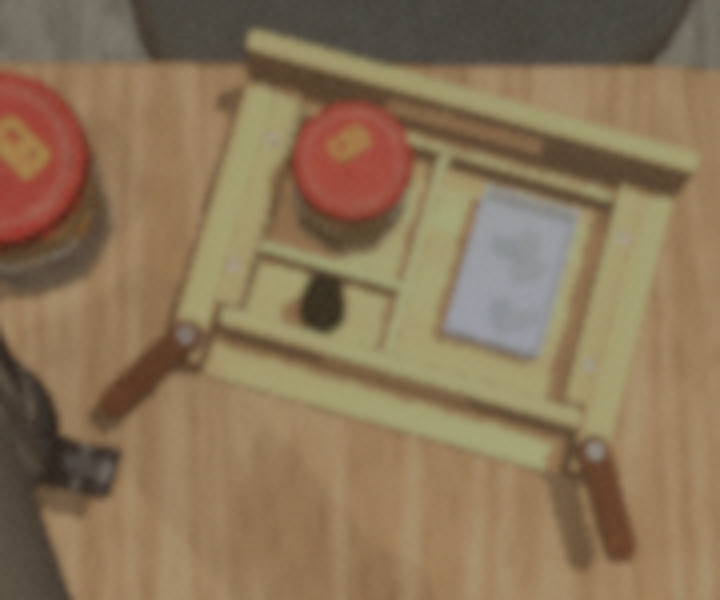

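The tray is seated, with a strip of floor visible in front of the panel. The jar is upright at (350,160) and both buttons are unmoved. Next I'll swing the left one.

```bash
python3 -m crank '[{"x":0.024,"y":0,"z":-0.004,"ax":0,"ay":0,"az":0,"fingers":0},{"x":0.023,"y":0,"z":0,"ax":0,"ay":0,"az":0,"fingers":0},{"x":0,"y":0.01,"z":0,"ax":0,"ay":0,"az":0,"fingers":0},{"x":0,"y":0.013,"z":0,"ax":0,"ay":0,"az":0,"fingers":0},{"x":0,"y":0.013,"z":0,"ax":0,"ay":0,"az":0,"fingers":0},{"x":0,"y":0.013,"z":0,"ax":0,"ay":0,"az":0,"fingers":0},{"x":0,"y":0,"z":0,"ax":0,"ay":0,"az":0,"fingers":0}]'; python3 h.py
python3 -m crank '[{"x":0,"y":0.0133,"z":0,"ax":0,"ay":0,"az":0,"fingers":0},{"x":0,"y":0.0133,"z":0,"ax":0,"ay":0,"az":0,"fingers":0},{"x":0,"y":0.0133,"z":0,"ax":0,"ay":0,"az":0,"fingers":0},{"x":0,"y":0,"z":0,"ax":0,"ay":0,"az":0,"fingers":0}]'; python3 h.py
```

```text
time: 6.65
position: [510.7, 68.8, 45.2]
orientation: [[0.961, -0.277, -0.003], [-0.277, -0.961, -0.003], [-0.002, 0.004, -1.0]]
wrist_force: [0.7, -0.9, -0.5]
grip_width: 0.2
grasp_force: 0.0
t 6.7 box x -126.1 y 128.0 z 45.2 yawerr(deg) -0.2 tilt [-0.002  0.004] F box 0.9 -0.7 -0.5 grip 0
time: 6.98
position: [503.4, 38.6, 45.6]
orientation: [[0.961, -0.277, -0.001], [-0.277, -0.961, -0.002], [-0.0, 0.002, -1.0]]
wrist_force: [-0.2, 0.6, 0.2]
grip_width: 0.2
grasp_force: 0.0
t 7.0 box x -124.8 y 97.0 z 45.6 yawerr(deg) -0.2 tilt [-0.     0.002] F box -0.3 0.5 0.2 grip 0
```

```bash
python3 -m crank '[{"x":0.01,"y":0.004,"z":0,"ax":0,"ay":0,"az":0,"fingers":0},{"x":0.01,"y":0.006,"z":0,"ax":0,"ay":0,"az":0,"fingers":0},{"x":0.008,"y":0.008,"z":0,"ax":0,"ay":0,"az":0,"fingers":0},{"x":0.005,"y":0.006,"z":0,"ax":0,"ay":0,"az":0,"fingers":0},{"x":0,"y":0,"z":0,"ax":0,"ay":0,"az":0,"fingers":0},{"x":0,"y":0,"z":0,"ax":0,"ay":0,"az":0,"fingers":0}]'; python3 h.py
```

```text
time: 7.48
position: [525.3, 15.5, 45.8]
orientation: [[0.962, -0.274, 0.001], [-0.274, -0.962, -0.0], [0.001, 0.0, -1.0]]
wrist_force: [-0.2, 0.0, -1.2]
grip_width: 0.0
grasp_force: 0.0
t 7.5 box x -97.5 y 80.7 z 45.8 yawerr(deg) -0.1 tilt [0.001 0.   ] F box -0.2 -0.0 -1.2 grip 0
```

```bash
python3 -m crank '[{"x":0.002,"y":0,"z":0,"ax":0,"ay":0,"az":0,"fingers":0},{"x":0,"y":0,"z":0,"ax":0,"ay":0,"az":0,"fingers":0},{"x":-0.04,"y":0,"z":0,"ax":0,"ay":0,"az":0,"fingers":0},{"x":-0.045,"y":0,"z":0,"ax":0,"ay":0,"az":0,"fingers":0},{"x":0,"y":0.05,"z":0,"ax":0,"ay":0,"az":0,"fingers":0},{"x":0,"y":0.05,"z":0,"ax":0,"ay":0,"az":0,"fingers":0},{"x":0,"y":0.05,"z":0,"ax":0,"ay":0,"az":0,"fingers":0},{"x":0,"y":0.05,"z":0,"ax":0,"ay":0,"az":0,"fingers":0},{"x":0,"y":0.05,"z":0,"ax":0,"ay":0,"az":0,"fingers":0},{"x":0,"y":0.05,"z":0,"ax":0,"ay":0,"az":0,"fingers":0}]'; python3 h.py
python3 -m crank '[{"x":0,"y":0.02,"z":0,"ax":0,"ay":0,"az":0,"fingers":0},{"x":0,"y":0,"z":0,"ax":0,"ay":0,"az":0,"fingers":0}]'; python3 h.py
```

```text
time: 8.32
position: [394.5, -198.0, 46.1]
orientation: [[0.962, -0.272, 0.001], [-0.272, -0.962, -0.001], [0.001, 0.0, -1.0]]
wrist_force: [1.4, 0.7, 0.2]
grip_width: 0.0
grasp_force: 0.0
t 8.3 box x -164.9 y -160.4 z 46.1 yawerr(deg) 0.1 tilt [0.001 0.   ] F box 1.2 1.1 0.2 grip 0
time: 8.48
position: [389.0, -216.4, 46.0]
orientation: [[0.96, -0.281, 0.0], [-0.281, -0.96, -0.002], [0.001, 0.002, -1.0]]
wrist_force: [0.6, -0.2, -0.9]
grip_width: 0.1
grasp_force: 0.0
t 8.5 box x -165.1 y -179.6 z 46.0 yawerr(deg) -0.4 tilt [0.001 0.002] F box 0.6 -0.0 -0.9 grip 0
```

Now the right button, as a mirror image of the left.

```bash
python3 -m crank '[{"x":0.025,"y":0,"z":0,"ax":0,"ay":0,"az":0,"fingers":0},{"x":0.025,"y":0,"z":0,"ax":0,"ay":0,"az":0,"fingers":0},{"x":0,"y":-0.013,"z":0,"ax":0,"ay":0,"az":0,"fingers":0},{"x":0,"y":-0.013,"z":0,"ax":0,"ay":0,"az":0,"fingers":0},{"x":0,"y":-0.013,"z":0,"ax":0,"ay":0,"az":0,"fingers":0},{"x":0,"y":-0.013,"z":0,"ax":0,"ay":0,"az":0,"fingers":0},{"x":0,"y":-0.013,"z":0,"ax":0,"ay":0,"az":0,"fingers":0},{"x":0,"y":-0.013,"z":0,"ax":0,"ay":0,"az":0,"fingers":0},{"x":0,"y":-0.012,"z":0,"ax":0,"ay":0,"az":0,"fingers":0},{"x":0,"y":0,"z":0,"ax":0,"ay":0,"az":0,"fingers":0}]'; python3 h.py
```

```text
time: 9.32
position: [449.8, -150.5, 45.9]
orientation: [[0.963, -0.27, 0.001], [-0.27, -0.963, 0.001], [0.001, -0.001, -1.0]]
wrist_force: [0.4, -0.0, 0.1]
grip_width: -0.2
grasp_force: 0.0
t 9.3 box x -124.7 y -99.6 z 45.9 yawerr(deg) 0.2 tilt [ 0.001 -0.001] F box 0.4 0.1 0.1 grip -0
```

```bash
python3 -m crank '[{"x":0.01,"y":-0.005,"z":0,"ax":0,"ay":0,"az":0,"fingers":0},{"x":0.01,"y":-0.006,"z":0,"ax":0,"ay":0,"az":0,"fingers":0},{"x":0.008,"y":-0.008,"z":0,"ax":0,"ay":0,"az":0,"fingers":0},{"x":0.007,"y":-0.006,"z":0,"ax":0,"ay":0,"az":0,"fingers":0},{"x":0,"y":0,"z":0,"ax":0,"ay":0,"az":0,"fingers":0},{"x":0,"y":0,"z":0,"ax":0,"ay":0,"az":0,"fingers":0}]'; python3 h.py
python3 -m crank '[{"x":-0.04,"y":0,"z":0,"ax":0,"ay":0,"az":0,"fingers":0},{"x":-0.04,"y":0,"z":0,"ax":0,"ay":0,"az":0,"fingers":0},{"x":0,"y":0.05,"z":-0.01,"ax":0,"ay":0,"az":0,"fingers":0},{"x":0,"y":0.05,"z":-0.01,"ax":0,"ay":0,"az":0,"fingers":0},{"x":0,"y":0,"z":0,"ax":0,"ay":0,"az":0,"fingers":0}]'; python3 h.py
python3 - <<'E'
from workcell import robot
import cv2
i=robot.camera("top")["img"][120:270,200:380,::-1];cv2.imwrite("pics/t2.png",cv2.resize(i,None,fx=4,fy=4,interpolation=cv2.INTER_CUBIC))
E
```

```text
time: 9.82
position: [482.5, -141.6, 45.8]
orientation: [[0.962, -0.273, 0.002], [-0.273, -0.962, 0.0], [0.002, -0.001, -1.0]]
wrist_force: [0.0, -0.4, 0.9]
grip_width: 0.1
grasp_force: 0.0
t 9.8 box x -95.7 y -82.1 z 45.8 yawerr(deg) 0.0 tilt [ 0.002 -0.001] F box 0.1 -0.4 0.9 grip 0
time: 10.23
position: [396.0, -209.1, 63.3]
orientation: [[0.959, -0.283, 0.003], [-0.283, -0.959, -0.006], [0.004, 0.005, -1.0]]
wrist_force: [0.3, -0.1, -0.0]
grip_width: 0.2
grasp_force: 0.0
t 10.2 box x -160.4 y -170.7 z 63.3 yawerr(deg) -0.6 tilt [0.004 0.005] F box 0.3 0.0 -0.0 grip 0
```

View pics/t2.png

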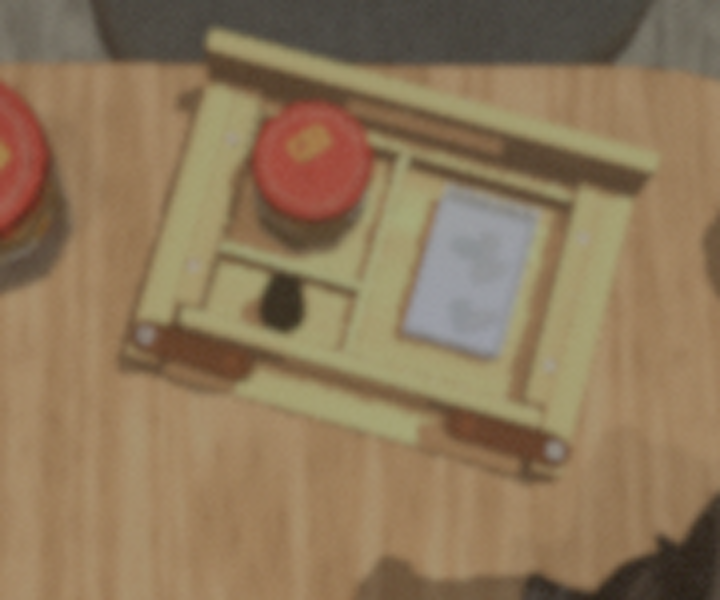

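Both dark bars now lie across the panel, the left one from (145,334) to about (240,361) and the right one from (553,450) to about (455,424). Both are within about 0.03 rad of the line between the pivots. The tray is home, the jar is upright and the gripper is clear.

```bash
python3 -c "
from workcell import robot
print(robot.finish_job())"
```

```text
the job is handed in; nothing more can be done
None
```

The job is handed in: the tray is pushed fully home with the honey jar upright, both turnbuttons lie across its front panel, and I did not touch the mug or the torch.

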